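Wind the engraver's vise shut with its crank

TASK

Pick up the loose steel crank, fit it fully home on the square shaft on top of the blue vise, and wind it clockwise (seen from above) round and round until the vise holds the brass block firmly: keep going past the first touch and the slack of the worn screw, and stop soon after the crank has gone clearly stiff, because overtightening dents the brass. Fit and turn the crank without forcing it, leave it standing on the shaft, let go, and do not disturb the other things on the bench.

Things in the scene. Friction and masses are not known exactly. Their poses are not given: they have to be found in the camera images.
- crank: Loose steel crank, 0.3 to 0.45 kg, standing on its hub, arm level, handle up. Origin: centre of the hub's underside; z up, x along the arm to the handle. Hub 34 mm square, 24 mm high; square socket from below 15.6 mm wide, 20 mm deep, sides parallel to x and y, mouth bevelled 2 mm. Arm 20 mm wide, heights 24-32 mm, x from -12 to +71 mm.
- crank_boss (a point): Middle of the dark square grip boss on top of the crank's hub, 24 x 24 mm (sides parallel to the crank's x and y) at heights 32 to 62 mm; the point is on the hub's axis, 47 mm above its underside
- crank_handle (a point): Middle of the crank's upright red handle, 60 mm from the hub's axis, 54 mm above the hub's underside. 18 mm thick, 40 mm tall (heights 34 to 74 mm). It spins freely about its own upright axis, so a gripper need not turn while it circles. Held still, it pushes back by about 0 N when idle, by over 2 N once the block is firmly gripped.
- vise: Blue bench vise fixed to the bench, base 110 x 235 mm. Origin on the bench under the shaft's axis; z up; the bed runs along the vise's -y to y = -185 mm, its top 40 mm high. Blue gear housing 90 x 70 mm round the origin, top at 70 mm; the jaws are 68 mm high, so the crank swings clear over all.
- shaft_seat (a point): Where the centre of the crank's underside rests when fully home: on a 42 mm round flange, 74 mm above the bench, on the upright shaft's axis. x and y axes parallel to the sides of the square, turning with it. The brass shaft is 14 mm square, 18 mm high above this point; the crank fits in any of four quarter turns. Fit with under 10 N; pushing over 20 N is forcing it.
- shaft (a joint): Turn of the square shaft, rad, 0 at the start, grows clockwise seen from above; a turn drives the jaw 15 mm. Idle it takes 0.15 N m (2.5 N at the handle) and stays where left (a tight grip eases back to about 60 N). Worn screw: after the jaw has the block against the rear jaw, an unknown slack of 0 to 0.6 turn passes, then the load at the handle rises by 2.5 N per 60 N of grip.
- jaw: Moving jaw, grey with a steel face, 80 x 24 x 28 mm, on the bed next to the gear housing; origin at the centre of its underside, 12 mm behind its face; moves along the vise's -y.
- rear_jaw: Fixed rear jaw, grey with a steel face, 80 x 25 x 28 mm, on the bed; its place along the bed differs each time. Origin at the centre of its underside, its face 12.5 mm towards the moving jaw. The vise closes in about 1.5 to 2.5 turns.
- blank: Loose brass block to be gripped, 50 x 30 x 26 mm, standing on the bed between the jaws (30 mm in the closing direction); origin at the centre of its underside. A firm grip is 25 to 120 N, 60 N is ideal (about a quarter turn after the stiffening begins); above 120 N it is dented.
- punch_block: Orange block with six punches, 70 x 90 x 45 mm, punches up to 95 mm; bystander, leave alone. Origin: centre of its underside.
- white_jar: White jar, 64 mm wide, 85 mm high; bystander, leave alone. Origin: centre of its underside.
- blue_can: Blue can, 54 mm wide, 120 mm high; bystander, leave alone. Origin: centre of its underside.
- hammer: Hammer lying flat; bystander, leave alone. Origin: centre of its underside.
- cup: White cup, 70 mm wide and high; bystander, leave alone. Origin: centre of its underside.
- spare_blank: Copper block, 60 x 40 x 20 mm; bystander, leave alone. Origin: centre of its underside.
- parts_tray: Grey tray, 140 x 100 x 35 mm; bystander, leave alone. Origin: centre of its underside.

How it is judged:
On the way, in this order (a step that is already met when the one before it is completed fails the run):
1. the crank stands fully home on the square shaft, before it is wound (z of crank in the frame of shaft_seat below 0.003 m and horizontal distance between crank and shaft_seat below 0.003 m and angle between crank's own z axis and vertical below 0.07 rad and value of joint shaft below 3 rad), for 0.2 s.
2. the shaft has been wound one full turn clockwise with the crank on it (z of crank in the frame of shaft_seat below 0.003 m and horizontal distance between crank and shaft_seat below 0.003 m and angle between crank's own z axis and vertical below 0.07 rad and value of joint shaft above 6.2832 rad).
3. the vise holds the brass block (z of crank in the frame of shaft_seat below 0.003 m and horizontal distance between crank and shaft_seat below 0.003 m and angle between crank's own z axis and vertical below 0.07 rad and contact force between jaw and blank above 25 N and contact force between rear_jaw and blank above 20 N), for 0.2 s.
At the end, for the whole second after the job is handed in: The crank stands on the shaft, within 3 mm of its seat and upright within 4 degrees, at rest and released; the brass block sits upright between the jaws, gripped with more than 25 N (all of step 3 and angle between blank's own z axis and vertical below 0.1 rad and linear speed of crank below 0.02 m/s); the robot touches nothing.
It fails at once if the brass block is dented: gripped with more than 120 N (contact force between jaw and blank above 120 N).
It fails at once if the crank is pressed on the vise with more than 80 N of contact force before it is wound (contact force between crank and vise above 80 N and value of joint shaft below 0.1 rad).
It fails at once if the crank is forced on its shaft with more than 150 N of contact force (contact force between crank and vise above 150 N).
It fails at once if the robot pushes the brass block, either jaw or the vise's body with more than 10 N (contact force between any of the fingers, the arm and blank above 10 N or contact force between any of the fingers, the arm and jaw above 10 N or contact force between any of the fingers, the arm and rear_jaw above 10 N or contact force between any of the fingers, the arm and vise above 10 N).
It fails at once if another thing on the bench is moved more than 20 mm (distance of any of punch_block, white_jar, blue_can, hammer, cup, spare_blank, parts_tray from where it was at the start of the episode above 0.02 m).
It also fails if it takes over 72 s, if anything falls off the work surface, if the arm or the gripper's body presses on something with over 40 N, if the wrist force passes 120 N, or if a joint passes its speed limit or range.

ROBOT

A 6-joint arm with a two-finger parallel gripper is mounted at the origin on the work surface. World frame = base frame: x ahead of the robot, y to its left, z up, the work surface at z = 0. Lengths are in m, angles in rad, forces in N, time in s.
With the tool pointing down it reaches from about 0.4 to 0.825 m from the base axis. Payload 7 kg.
Tool frame: the origin (TCP) lies at the very end of the fingers, on their centre line; the grasp point (between the pads) lies 19 mm behind it; z points along the fingers, y is the line along which they close (so a half turn about z gives the same grasp; the last joint's range is limited). The gripper opens to 88 mm and grips with 3 to 60 N. Pads are 19 mm wide; open, the fingers measure 130 mm over their backs; the gripper's body (78 mm by 193 mm) begins 47 mm behind the grasp point.
Start: joints at [1.576, 0.359, 0.012, 0, -1.224, -0.288], TCP at [0.188, 0.648, 0.227] pointing down, gripper open.
Joint ranges: [-3.07, 3.07], [-1.43, 2.12], [-1.02, 1.25], [-3.03, 1.67], [-3.05, -0], [-3.03, 3.03]. Speed limits (rad/s): [2.39, 2.39, 3.01, 3.14, 3.14, 3.14].

INTERFACE

Orientations are given as [roll, pitch, yaw] about the fixed x, y, z axes, in that order (R = Rz(yaw) Ry(pitch) Rx(roll)).
In Python, from station import arm gives the robot as it stands. The module is installed in compiled form; this text tells all that it offers.
- The arm moves only by the shell command python3 -m crank 'ROWS' [FORCE]. ROWS is JSON, a list of rows, each an object of numbers: "dx", "dy", "dz": the shift along the world's x, y, z in m; "twist": the turn about the world's z in degrees; "grip": the opening, from -1 (shut) to 1 (fully open). A call has exactly 5 rows; each row is the pose to reach, as a shift and turn from the pose commanded when the call began; what a row does not reach only later rows make up. A row lasts 1/12 s, in which the tool goes at most 41.7 mm and 7.16 degrees, less where a joint would pass 70% of its speed; a pose out of reach is approached as far as the arm can. A call with a gripper value outside its range is refused whole. The fingers move at their own pace and stop on an object; FORCE is the grip in N (left out, the last holds). Time passes only in rows, so rows that repeat a pose let the fingers close, or fill a call up. It gives the time, the measured TCP pose, the force, the opening and the grip force at its end, in the units of the state.
- arm.get_state(): the state, without advancing time (a new reading comes with each control period).
- arm.grab_frame(name): name is "scene" or "top"; returns the picture (480x640x3 uint8, red, green, blue); there is no depth.
- arm.get_calibration(name): a dict with "fx", "fy", "cx", "cy" (pixels), "cam_to_world" (4x4, takes a point from camera to world coordinates). Camera axes: x right, y down, z forward; pixel columns grow to the right and rows downward; lengths in m; the calibration is good to about 2 mm. A picture is of the moment at which its call begins. get_calibration takes no time and is no camera call.
- arm.job_done(): hands the job in; it is judged then, once.
The state is a dict: "t": time; "q": joint angles; "qd": joint speeds; "joint_efforts": joint torques, N m; "eef_pos": TCP position; "ee_rot": TCP orientation; "force": force on the tool from outside, world axes, zero at the start; "moment": the same for the moment, N m; "width": finger opening in m; "gripper_force": force on a finger pad.
Only numpy, scipy, OpenCV 4.12 (cv2) and the standard library are available. Lean on these libraries where they do the work, as an engineer would, in place of code of your own. Each camera call takes 0.05 s, during which the arm holds its last target. There are 200 camera calls.

## Working session

There is one attempt and no reset: what is moved stays moved. The work goes in short steps, Python scripts to look and compute and a shell command to move; the robot and the scene stay as the last step left them, time stands still between calls to the robot, and variables do not carry over. Pictures are saved under pics/ and viewed, at most 10 in all, crops included, and the job is handed in when it is done.

```bash
mkdir -p pics; python3 - <<'E'
from station import arm
import cv2,numpy as np
for n in("scene","top"):
    f=arm.grab_frame(n);cv2.imwrite(f"pics/{n}0.png",f[:,:,::-1])
    c=arm.get_calibration(n);print(n,c["fx"],c["fy"],c["cx"],c["cy"]);print(np.round(c["cam_to_world"],4))
print(arm.get_state())
E
```

```text
scene 440.7272495454826 440.7272495454826 320.8778138088894 237.58188582748693
[[-0.1069  0.6957 -0.7103  1.2829]
 [ 0.9943  0.0717 -0.0794  0.0804]
 [-0.0043 -0.7147 -0.6994  0.7373]
 [ 0.      0.      0.      1.    ]]
top 447.13288692144323 447.13288692144323 317.9738550310838 241.25680136244634
[[-0.0208 -0.9982  0.0558  0.5446]
 [-0.9997  0.0202 -0.011   0.0129]
 [ 0.0098 -0.056  -0.9984  1.1013]
 [ 0.      0.      0.      1.    ]]
{'t': 0.1, 'q': array([ 1.57609072e+00,  3.59299425e-01,  1.11471771e-02, -3.22096430e-04,
       -1.22414056e+00, -2.88099718e-01]), 'qd': array([ 0.00104114, -0.00171512,  0.00318898,  0.00077384, -0.00102646,
        0.00167946]), 'joint_efforts': array([-9.27743313e-04, -5.84161985e+01,  2.93753761e+01,  7.01524928e+00,
        1.02227210e-02, -4.78085121e-05]), 'eef_pos': array([0.18825874, 0.64773885, 0.22572276]), 'ee_rot': array([ 3.14007181e+00, -1.34906152e-04, -2.82914883e-01]), 'force': array([ 0.10445341, -0.24378832,  0.19014543]), 'moment': array([-0.05770292,  0.0003904 ,  0.01545959]), 'gripper_force': 0.0, 'width': 0.08748149974382496}
```

View pics/top0.png

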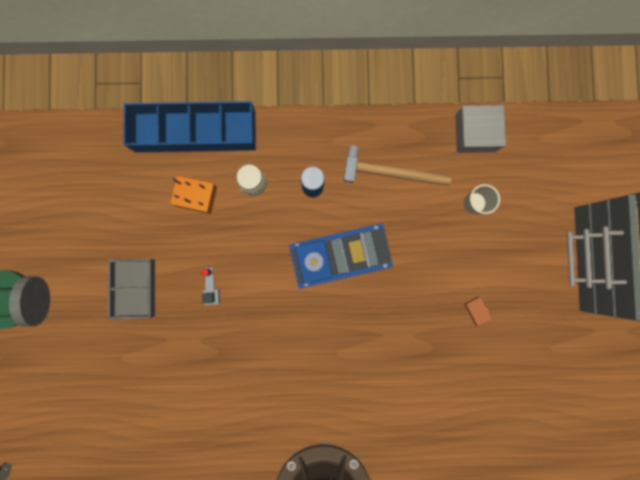

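View pics/scene0.png

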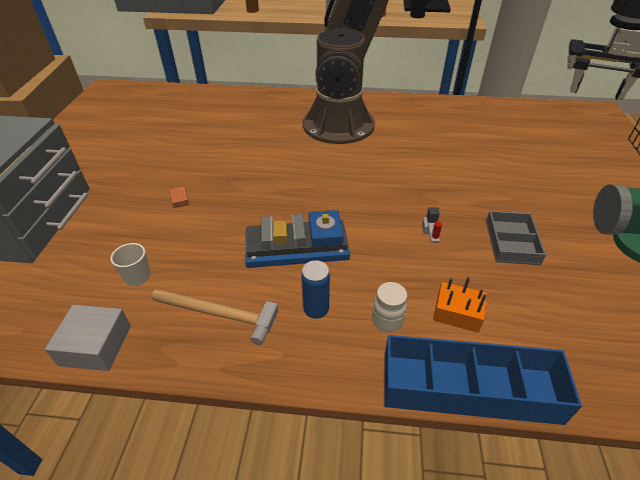

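The top view shows the crank boss near (209,297), its handle near (206,272) and the shaft near (314,262). In the scene view they are near (433,213), (436,231) and (325,218). Next I'll enlarge these areas.

```bash
cat > h.py <<'E'
from station import arm
import cv2,numpy as np
def ray(n,u,v):
    c=arm.get_calibration(n);T=np.array(c["cam_to_world"]);d=T[:3,:3]@np.array([(u-c["cx"])/c["fx"],(v-c["cy"])/c["fy"],1]);return T[:3,3],d
def at(n,u,v,z):
    o,d=ray(n,u,v);return (o+d*(z-o[2])/d[2])
def proj(n,p):
    c=arm.get_calibration(n);T=np.array(c["cam_to_world"]);q=T[:3,:3].T@(np.array(p)-T[:3,3]);return c["fx"]*q[0]/q[2]+c["cx"],c["fy"]*q[1]/q[2]+c["cy"]
def mosaic(out,panels,w=80,h=60,s=5):
    fr={}
    ims=[]
    for n,u,v in panels:
        if n not in fr: fr[n]=arm.grab_frame(n)[:,:,::-1]
        u0,v0=u-w//2,v-h//2
        im=cv2.resize(np.ascontiguousarray(fr[n][v0:v0+h,u0:u0+w]),None,fx=s,fy=s,interpolation=cv2.INTER_CUBIC)
        for k in range(0,w,10):
            cv2.line(im,(k*s,0),(k*s,6),(255,255,255),1);cv2.putText(im,str(u0+k),(k*s,16),0,.33,(255,255,255),1)
        for k in range(0,h,10):
            cv2.line(im,(0,k*s),(6,k*s),(255,255,255),1);cv2.putText(im,str(v0+k),(8,k*s+4),0,.33,(255,255,255),1)
        ims.append(im)
    m=np.vstack([np.hstack(ims[i:i+2]) for i in range(0,len(ims),2)]);cv2.imwrite(out,m)
E
python3 -c "
from h import *
mosaic('pics/m1.png',[('top',210,285),('top',320,260),('scene',433,222),('scene',325,222)])
b=at('top',209,297,.062);h=at('top',206,272,.074);s=at('top',314,262,.092);print(b,h,s)"
```

```text
[0.47902117 0.25546026 0.062     ] [0.53678926 0.25909378 0.074     ] [0.55433964 0.011749   0.092     ]
```

View pics/m1.png

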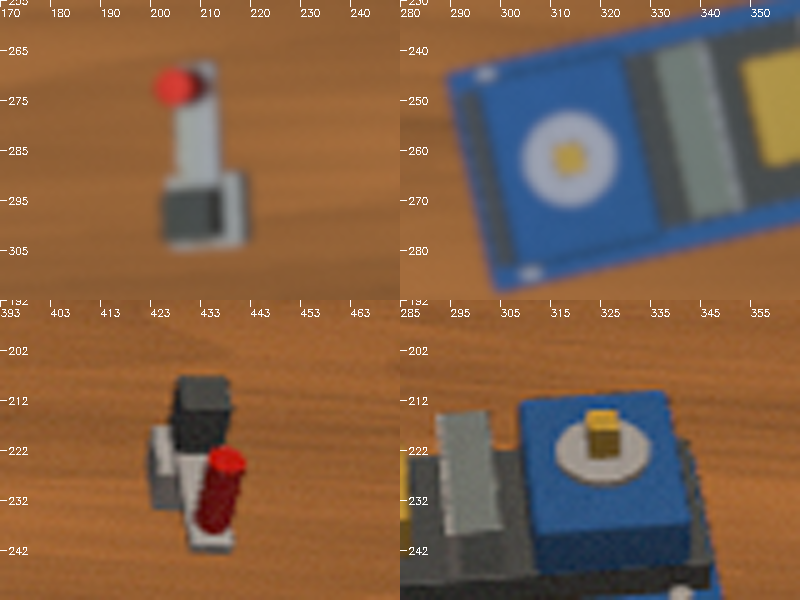

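The mosaic shows these centres:

| Feature | Top view | Scene view |
|---|---|---|
| Boss top | (207.3,297.2) | (433.2,210.2) |
| Handle top | (204,272) | (438,223.8) |
| Shaft top | (313.4,261) | (325,215.6) |
| Flange | (313.5,261.4) | (325.2,221.6) |

```bash
python3 -c "
from h import *
P={}
for k,t,s,z in [('boss',(207.3,297.2),(433.2,210.2),.062),('handle',(204,272),(438,223.8),.074),('shaft',(313.4,261),(325,215.6),.092),('flange',(313.5,261.4),(325.2,221.6),.074)]:
    a=at('top',*t,z);b=at('scene',*s,z);P[k]=(a+b)/2;print(k,np.round(a,4),np.round(b,4))
d=P['handle']-P['boss'];print('yaw',np.degrees(np.arctan2(d[1],d[0])),np.hypot(d[0],d[1]))
f=arm.grab_frame('top');hs=cv2.cvtColor(f,cv2.COLOR_RGB2HSV)
# vise blue base long edges & shaft square & crank arm
m=((hs[...,0]>100)&(hs[...,0]<125)&(hs[...,1]>120)).astype(np.uint8);m[:215]=0;m[300:]=0;m[:,:280]=0;m[:,400:]=0
r=cv2.minAreaRect(cv2.findNonZero(m));print('vise',r)
bp=cv2.boxPoints(r);w=[at('top',*p,.02)[:2] for p in bp]
for i in range(4): e=w[(i+1)%4]-w[i];print(np.degrees(np.arctan2(e[1],e[0])),np.hypot(*e))
for n,c in(('top',(313,261)),('scene',(325,217))):
    f=arm.grab_frame(n);g=cv2.resize(f[c[1]-9:c[1]+10,c[0]-9:c[0]+10],None,fx=10,fy=10,interpolation=cv2.INTER_CUBIC)
    x=g.astype(int);m=((x[...,0]-x[...,2])>(70 if n=='top' else 90)).astype(np.uint8)
    k,l,s,_=cv2.connectedComponentsWithStats(m);i=1+np.argmax(s[1:,4]);r=cv2.minAreaRect(cv2.findNonZero((l==i).astype(np.uint8)))
    print(n,r,'centre px',c[0]-9+r[0][0]/10-.5,c[1]-9+r[0][1]/10-.5)
    b=[at(n,c[0]-9+p[0]/10-.5,c[1]-9+p[1]/10-.5,.092)[:2] for p in cv2.boxPoints(r)]
    for i in range(2): e=b[i+1]-b[i];print(np.degrees(np.arctan2(e[1],e[0])),np.hypot(*e))
"
```

```text
boss [0.4786 0.2594 0.062 ] [0.4793 0.2549 0.062 ]
handle [0.5369 0.2637 0.074 ] [0.5392 0.259  0.074 ]
shaft [0.5566 0.0131 0.092 ] [0.5577 0.0088 0.092 ]
flange [0.5559 0.0128 0.074 ] [0.5575 0.0092 0.074 ]
yaw 4.044025109904469 0.059196626489157994
vise ((340.5758361816406, 255.32867431640625), (43.02311706542969, 94.36604309082031), 77.00537872314453)
-78.14058268185374 0.22912802209786756
-168.6599715889692 0.10423809499410358
101.73730060732115 0.22797460251919896
11.974854393405165 0.10374813198711601
top ((98.97061157226562, 97.38235473632812), (45.354156494140625, 43.89894104003906), 75.96376037597656) centre px 313.3970611572266 261.2382354736328
-77.15313561104256 0.009899579337983515
-167.1272347006496 0.01022049101019822
scene ((94.49998474121094, 13.999998092651367), (188.99996948242188, 27.999996185302734), 0.0) centre px 324.9499984741211 208.89999980926513
-173.36399848945163 0.009619023804835904
95.84429095676349 0.042528672144384404
```

```bash
python3 -m crank '[{"dx":0.02,"dy":-0.026,"dz":0,"twist":1,"grip":1},{"dx":0.04,"dy":-0.052,"twist":3,"grip":1},{"dx":0.06,"dy":-0.078,"twist":4,"grip":1},{"dx":0.08,"dy":-0.104,"twist":6,"grip":1},{"dx":0.1,"dy":-0.13,"twist":7,"grip":1}]' 30
python3 -m crank '[{"dx":0.02,"dy":-0.026,"dz":-0.005,"twist":1,"grip":1},{"dx":0.04,"dy":-0.052,"dz":-0.01,"twist":3,"grip":1},{"dx":0.06,"dy":-0.078,"dz":-0.015,"twist":4,"grip":1},{"dx":0.08,"dy":-0.104,"dz":-0.02,"twist":6,"grip":1},{"dx":0.1,"dy":-0.13,"dz":-0.025,"twist":7,"grip":1}]' 30
```

```text
t: 0.77
eef_pos: [0.289, 0.5169, 0.2014]
ee_rot: [-3.141, -0.0, -0.158]
force: [-0.1, 1.3, 0.4]
width: 0.0878
gripper_force: 0.0invalid input at $[1]: expected keys dx, dy, dz, twist, grip
```

The first call was refused because rows must have all keys; the second ran. Continuing to above the crank.

```bash
python3 -m crank '[{"dx":0.02,"dy":-0.027,"dz":-0.005,"twist":1,"grip":1},{"dx":0.04,"dy":-0.054,"dz":-0.01,"twist":3,"grip":1},{"dx":0.06,"dy":-0.081,"dz":-0.015,"twist":4,"grip":1},{"dx":0.08,"dy":-0.108,"dz":-0.02,"twist":6,"grip":1},{"dx":0.1,"dy":-0.135,"dz":-0.025,"twist":7,"grip":1}]' 30
python3 -m crank '[{"dx":0.02,"dy":-0.027,"dz":-0.005,"twist":1,"grip":1},{"dx":0.04,"dy":-0.054,"dz":-0.01,"twist":3,"grip":1},{"dx":0.06,"dy":-0.081,"dz":-0.015,"twist":4,"grip":1},{"dx":0.08,"dy":-0.108,"dz":-0.025,"twist":5,"grip":1},{"dx":0.09,"dy":-0.125,"dz":-0.04,"twist":6,"grip":1}]' 30
```

```text
t: 1.18
eef_pos: [0.3891, 0.3818, 0.1767]
ee_rot: [-3.141, -0.0, -0.036]
force: [0.4, 0.1, 0.5]
width: 0.0878
gripper_force: 0.0
t: 1.6
eef_pos: [0.4804, 0.2565, 0.1375]
ee_rot: [-3.14, -0.002, 0.066]
force: [0.1, 0.3, -1.0]
width: 0.0875
gripper_force: 0.0
```

```bash
python3 -m crank '[{"dx":0,"dy":0,"dz":-0.025,"twist":0,"grip":1},{"dx":-0.001,"dy":0,"dz":-0.05,"twist":0,"grip":1},{"dx":-0.001,"dy":0,"dz":-0.075,"twist":0,"grip":1},{"dx":-0.001,"dy":0,"dz":-0.095,"twist":0,"grip":0.3},{"dx":-0.001,"dy":0,"dz":-0.102,"twist":0,"grip":0}]' 30
python3 -m crank '[{"dx":0,"dy":0,"dz":0,"twist":0,"grip":-0.2},{"dx":0,"dy":0,"dz":0,"twist":0,"grip":-0.4},{"dx":0,"dy":0,"dz":0,"twist":0,"grip":-1},{"dx":0,"dy":0,"dz":0,"twist":0,"grip":-1},{"dx":0,"dy":0,"dz":0,"twist":0,"grip":-1}]' 30
python3 -m crank '[{"dx":0,"dy":0,"dz":0,"twist":0,"grip":-1},{"dx":0,"dy":0,"dz":0.005,"twist":0,"grip":-1},{"dx":0,"dy":0,"dz":0.02,"twist":0,"grip":-1},{"dx":0,"dy":0,"dz":0.035,"twist":0,"grip":-1},{"dx":0,"dy":0,"dz":0.05,"twist":0,"grip":-1}]' 30
```

```text
t: 2.02
eef_pos: [0.4761, 0.2567, 0.0318]
ee_rot: [3.139, 0.003, 0.065]
force: [-0.7, -1.3, -0.0]
width: 0.0796
gripper_force: 0.0
t: 2.43
eef_pos: [0.4779, 0.2588, 0.0358]
ee_rot: [-3.14, -0.002, 0.066]
force: [0.2, 1.2, -0.1]
width: 0.0463
gripper_force: 0.0
t: 2.85
eef_pos: [0.4768, 0.2577, 0.085]
ee_rot: [3.141, 0.001, 0.066]
force: [-0.7, 0.2, -3.6]
width: 0.0224
gripper_force: 30.0
```

```bash
python3 -m crank '[{"dx":0.005,"dy":-0.01,"dz":0.03,"twist":0,"grip":-1},{"dx":0.015,"dy":-0.035,"dz":0.06,"twist":1,"grip":-1},{"dx":0.025,"dy":-0.065,"dz":0.08,"twist":2,"grip":-1},{"dx":0.035,"dy":-0.1,"dz":0.09,"twist":3,"grip":-1},{"dx":0.045,"dy":-0.135,"dz":0.09,"twist":4,"grip":-1}]' 45
python3 -m crank '[{"dx":0.01,"dy":-0.03,"dz":0,"twist":1,"grip":-1},{"dx":0.02,"dy":-0.06,"dz":0,"twist":2,"grip":-1},{"dx":0.028,"dy":-0.09,"dz":0,"twist":3,"grip":-1},{"dx":0.032,"dy":-0.108,"dz":0,"twist":3,"grip":-1},{"dx":0.033,"dy":-0.11,"dz":0,"twist":3,"grip":-1}]' 45
python3 -c "
from h import *
s=arm.get_state();print(s['eef_pos'],s['ee_rot'],s['force'],s['width'])
p=s['eef_pos']-[0,0,.04]
a=proj('top',p);b=proj('scene',p);print(a,b)
mosaic('pics/m2.png',[('top',int(a[0])-3,int(a[1])-8),('scene',int(b[0])+3,int(b[1])+12)],w=80,h=100,s=5)"
```

```text
t: 3.27
eef_pos: [0.5235, 0.1226, 0.1778]
ee_rot: [-3.14, -0.004, 0.138]
force: [1.2, 0.1, -3.5]
width: 0.0216
gripper_force: 45.0
t: 3.68
eef_pos: [0.5548, 0.0101, 0.1742]
ee_rot: [3.141, 0.002, 0.185]
force: [-0.2, 0.7, -4.6]
width: 0.0214
gripper_force: 45.0
[0.55481576 0.01005379 0.17420947] [3.14136259e+00 1.77838711e-03 1.85377281e-01] [-0.18485185  0.71522287 -4.57207905] 0.02144166946427093
(np.float64(314.79890437735), np.float64(261.5735690947216)) (np.float64(325.77444895046125), np.float64(199.99139580387387))
```

View pics/m2.png

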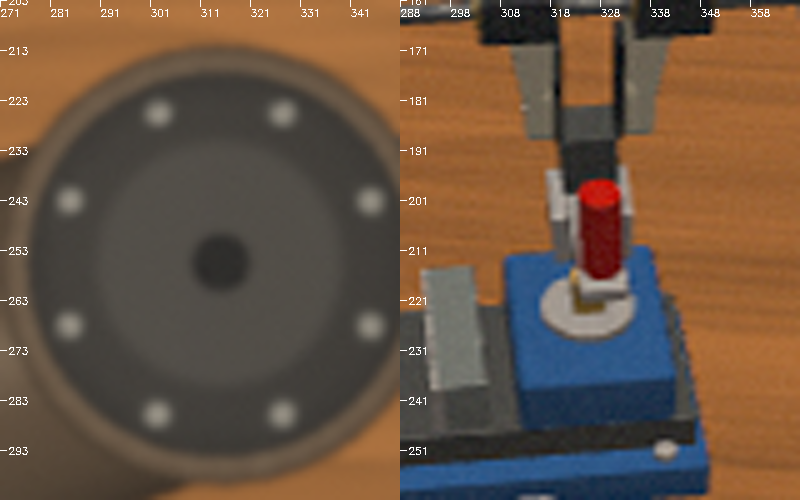

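The scene view shows the crank held over the shaft. Boss top is at about (325.2,184.8), handle top at (327.4,199.4), and the shaft is partly hidden at about (326,219). The fingers hold only the upper part of the boss. The top view is blocked by the wrist.

```bash
python3 -c "
from h import *
def atx(u,v,x):
    o,d=ray('scene',u,v);return o+d*(x-o[0])/d[0]
b=atx(325.2,184.8,.5563);h=atx(327.4,199.4,.5563+.059);print('boss top',b,'underside',b[2]-.062);print('handle top',h,'underside',h[2]-.074)
print('yaw',np.degrees(np.arctan2(h[1]-b[1],.059)))
f=arm.grab_frame('scene');
for c in range(1): pass
s=arm.get_state();print(s['eef_pos'],s['ee_rot'])
"
```

```text
boss top [0.5563     0.0088601  0.17602734] underside 0.11402733930287884
handle top [0.6153     0.01909723 0.18607816] underside 0.11207815523344407
yaw 9.843434338213298
[0.55488455 0.01295893 0.1743598 ] [-3.14128864e+00  7.42285837e-04  1.87166775e-01]
```

The boss is gripped only at its very top, because the fingers were still closing during the lift. I'll set the crank back down and regrip it lower.

```bash
python3 -m crank '[{"dx":-0.005,"dy":0.02,"dz":0.002,"twist":0,"grip":-1},{"dx":-0.015,"dy":0.05,"dz":0.002,"twist":-1,"grip":-1},{"dx":-0.025,"dy":0.08,"dz":0,"twist":-2,"grip":-1},{"dx":-0.035,"dy":0.11,"dz":0,"twist":-3,"grip":-1},{"dx":-0.045,"dy":0.14,"dz":0,"twist":-4,"grip":-1}]' 45
python3 -m crank '[{"dx":-0.01,"dy":0.03,"dz":-0.01,"twist":-1,"grip":-1},{"dx":-0.018,"dy":0.055,"dz":-0.025,"twist":-2,"grip":-1},{"dx":-0.026,"dy":0.08,"dz":-0.045,"twist":-3,"grip":-1},{"dx":-0.032,"dy":0.1,"dz":-0.065,"twist":-3,"grip":-1},{"dx":-0.033,"dy":0.105,"dz":-0.085,"twist":-3,"grip":-1}]' 45
python3 -m crank '[{"dx":0,"dy":0,"dz":-0.005,"twist":0,"grip":-1},{"dx":0,"dy":0,"dz":-0.01,"twist":0,"grip":-1},{"dx":0,"dy":0,"dz":-0.015,"twist":0,"grip":-1},{"dx":0,"dy":0,"dz":-0.02,"twist":0,"grip":-1},{"dx":0,"dy":0,"dz":-0.02,"twist":0,"grip":-1}]' 45
python3 -c "
from h import *
s=arm.get_state();print(s['eef_pos'],s['ee_rot'],s['force'])
b=proj('scene',s['eef_pos'])
mosaic('pics/m3.png',[('scene',int(b[0]),int(b[1])+8)],w=80,h=80,s=6)"
```

```text
t: 4.25
eef_pos: [0.509, 0.1553, 0.1746]
ee_rot: [-3.141, 0.0, 0.119]
force: [0.5, 0.2, -3.9]
width: 0.0216
gripper_force: 45.0
t: 4.67
eef_pos: [0.4761, 0.2622, 0.0893]
ee_rot: [-3.14, -0.001, 0.07]
force: [1.1, 0.0, -4.1]
width: 0.0213
gripper_force: 45.0
t: 5.08
eef_pos: [0.4773, 0.2577, 0.0693]
ee_rot: [3.142, 0.0, 0.066]
force: [-0.1, -1.1, -4.7]
width: 0.0214
gripper_force: 45.0
[0.47733842 0.25766524 0.06934471] [3.14152369e+00 2.15697376e-04 6.55573476e-02] [-0.11977977 -1.12096308 -4.65303175]
```

View pics/m3.png

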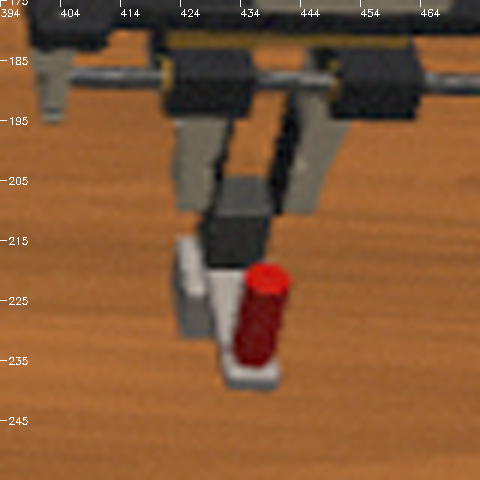

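The crank is still held, with its boss top at about (434,207). It sat at row 210 when resting on the bench, so it is roughly 8 mm up. I'll lower until it touches.

```bash
python3 -m crank '[{"dx":0,"dy":0,"dz":-0.001,"twist":0,"grip":-1},{"dx":0,"dy":0,"dz":-0.002,"twist":0,"grip":-1},{"dx":0,"dy":0,"dz":-0.004,"twist":0,"grip":-1},{"dx":0,"dy":0,"dz":-0.005,"twist":0,"grip":-1},{"dx":0,"dy":0,"dz":-0.005,"twist":0,"grip":-1}]' 45
python3 -m crank '[{"dx":0,"dy":0,"dz":-0.001,"twist":0,"grip":-1},{"dx":0,"dy":0,"dz":-0.0015,"twist":0,"grip":-1},{"dx":0,"dy":0,"dz":-0.002,"twist":0,"grip":-1},{"dx":0,"dy":0,"dz":-0.0025,"twist":0,"grip":-1},{"dx":0,"dy":0,"dz":-0.0025,"twist":0,"grip":-1}]' 45
```

```text
t: 5.55
eef_pos: [0.4773, 0.258, 0.0644]
ee_rot: [3.141, 0.0, 0.066]
force: [-0.7, -0.7, -3.5]
width: 0.0218
gripper_force: 45.0
t: 5.97
eef_pos: [0.4773, 0.2581, 0.0619]
ee_rot: [3.142, 0.0, 0.066]
force: [0.4, -0.5, -4.4]
width: 0.0213
gripper_force: 45.0
```

```bash
python3 -m crank '[{"dx":0,"dy":0,"dz":-0.001,"twist":0,"grip":-1},{"dx":0,"dy":0,"dz":-0.0015,"twist":0,"grip":-1},{"dx":0,"dy":0,"dz":-0.002,"twist":0,"grip":-1},{"dx":0,"dy":0,"dz":-0.0025,"twist":0,"grip":-1},{"dx":0,"dy":0,"dz":-0.0025,"twist":0,"grip":-1}]' 45
python3 -m crank '[{"dx":0,"dy":0,"dz":-0.001,"twist":0,"grip":-1},{"dx":0,"dy":0,"dz":-0.0015,"twist":0,"grip":-1},{"dx":0,"dy":0,"dz":-0.002,"twist":0,"grip":-1},{"dx":0,"dy":0,"dz":-0.002,"twist":0,"grip":-1},{"dx":0,"dy":0,"dz":-0.002,"twist":0,"grip":-1}]' 45
```

```text
t: 6.38
eef_pos: [0.478, 0.2588, 0.0605]
ee_rot: [-3.141, -0.001, 0.067]
force: [-1.3, 0.3, 4.9]
width: 0.0218
gripper_force: 45.0
t: 6.8
eef_pos: [0.4787, 0.2594, 0.0603]
ee_rot: [-3.14, -0.003, 0.068]
force: [-6.2, -0.2, 19.9]
width: 0.0219
gripper_force: 45.0
```

Contact came at TCP z ≈ 0.0605. Now I'll release, go down and regrip properly.

```bash
python3 -m crank '[{"dx":0,"dy":0,"dz":0.003,"twist":0,"grip":-1},{"dx":0,"dy":0,"dz":0.003,"twist":0,"grip":0},{"dx":0,"dy":0,"dz":0.003,"twist":0,"grip":0},{"dx":0,"dy":0,"dz":0.003,"twist":0,"grip":0},{"dx":0,"dy":0,"dz":0.003,"twist":0,"grip":0}]' 45
python3 -m crank '[{"dx":0,"dy":0,"dz":-0.005,"twist":0,"grip":0},{"dx":0,"dy":0,"dz":-0.013,"twist":0,"grip":0},{"dx":0,"dy":0,"dz":-0.02,"twist":0,"grip":0},{"dx":0,"dy":0,"dz":-0.025,"twist":0,"grip":0},{"dx":0,"dy":0,"dz":-0.025,"twist":0,"grip":0}]' 45
python3 -m crank '[{"dx":0,"dy":0,"dz":0,"twist":0,"grip":-1},{"dx":0,"dy":0,"dz":0,"twist":0,"grip":-1},{"dx":0,"dy":0,"dz":0,"twist":0,"grip":-1},{"dx":0,"dy":0,"dz":0,"twist":0,"grip":-1},{"dx":0,"dy":0,"dz":0,"twist":0,"grip":-1}]' 45
python3 -m crank '[{"dx":0,"dy":0,"dz":0,"twist":0,"grip":-1},{"dx":0,"dy":0,"dz":0,"twist":0,"grip":-1},{"dx":0,"dy":0,"dz":0,"twist":0,"grip":-1},{"dx":0,"dy":0,"dz":0,"twist":0,"grip":-1},{"dx":0,"dy":0,"dz":0,"twist":0,"grip":-1}]' 45
```

```text
t: 7.22
eef_pos: [0.4775, 0.2581, 0.0604]
ee_rot: [3.141, 0.0, 0.066]
force: [-0.8, -0.7, -0.6]
width: 0.0417
gripper_force: 0.0
t: 7.63
eef_pos: [0.4766, 0.2573, 0.0338]
ee_rot: [3.14, 0.002, 0.066]
force: [-0.4, -0.4, -0.3]
width: 0.0439
gripper_force: 0.0
t: 8.05
eef_pos: [0.4777, 0.2587, 0.0359]
ee_rot: [-3.141, -0.001, 0.066]
force: [0.4, 1.7, -0.2]
width: 0.0236
gripper_force: 44.9
t: 8.47
eef_pos: [0.4777, 0.2586, 0.0359]
ee_rot: [-3.141, -0.001, 0.066]
force: [-0.5, 3.1, 1.8]
width: 0.0235
gripper_force: 44.9
```

```bash
python3 -m crank '[{"dx":0,"dy":-0.005,"dz":0.03,"twist":0,"grip":-1},{"dx":0.01,"dy":-0.03,"dz":0.06,"twist":1,"grip":-1},{"dx":0.02,"dy":-0.06,"dz":0.09,"twist":2,"grip":-1},{"dx":0.03,"dy":-0.09,"dz":0.115,"twist":3,"grip":-1},{"dx":0.04,"dy":-0.12,"dz":0.115,"twist":4,"grip":-1}]' 45
python3 -m crank '[{"dx":0.01,"dy":-0.03,"dz":0,"twist":1,"grip":-1},{"dx":0.02,"dy":-0.06,"dz":0,"twist":2,"grip":-1},{"dx":0.028,"dy":-0.09,"dz":0,"twist":3,"grip":-1},{"dx":0.035,"dy":-0.115,"dz":0,"twist":4,"grip":-1},{"dx":0.038,"dy":-0.127,"dz":-0.003,"twist":4,"grip":-1}]' 45
python3 -m crank '[{"dx":0,"dy":0,"dz":0,"twist":0,"grip":-1},{"dx":0,"dy":0,"dz":0,"twist":0,"grip":-1},{"dx":0,"dy":0,"dz":0,"twist":0,"grip":-1},{"dx":0,"dy":0,"dz":0,"twist":0,"grip":-1},{"dx":0,"dy":0,"dz":0,"twist":0,"grip":-1}]' 45
python3 -c "
from h import *
s=arm.get_state();print(s['eef_pos'],s['ee_rot'],s['force'],s['moment'])
mosaic('pics/m4.png',[('scene',327,208)],w=66,h=60,s=10)"
```

```text
t: 8.88
eef_pos: [0.5192, 0.1376, 0.1552]
ee_rot: [-3.14, -0.005, 0.138]
force: [2.6, 0.8, -2.7]
width: 0.024
gripper_force: 44.9
t: 9.3
eef_pos: [0.5545, 0.008, 0.1468]
ee_rot: [3.141, 0.003, 0.205]
force: [0.9, 0.6, -3.0]
width: 0.0237
gripper_force: 44.9
t: 9.72
eef_pos: [0.5551, 0.012, 0.1475]
ee_rot: [-3.142, 0.0, 0.207]
force: [0.8, -0.4, -3.9]
width: 0.0238
gripper_force: 44.9
[0.55510717 0.01203925 0.14750666] [-3.14153448e+00  2.75972244e-04  2.07057820e-01] [ 0.8403093  -0.4329216  -3.87223207] [-0.00868195  0.01069419  0.01912274]
```

View pics/m4.png

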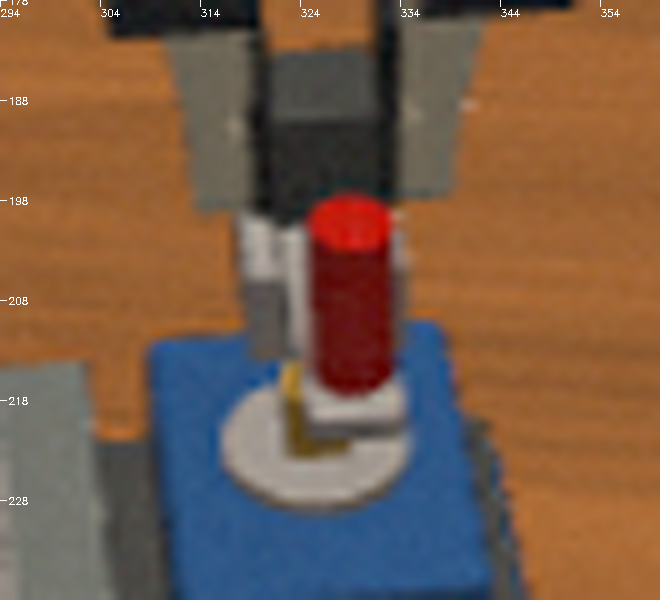

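The boss top is centred at about (325.8,186.0), the handle top at (328.6,199.8) and the flange at (325.1,221.6). The crank is level, directly over the shaft.

```bash
python3 -c "
from h import *
b=at('scene',325.75,185.95,.1736);h=at('scene',328.55,199.75,.1856);print(b,h,np.degrees(np.arctan2(h[1]-b[1],h[0]-b[0])))
print(at('scene',325,215.6,.092),at('scene',325.15,221.6,.074))"
```

```text
[0.55691429 0.01007611 0.1736    ] [0.61556363 0.02139191 0.1856    ] 10.920457351139158
[0.55769229 0.0087685  0.092     ] [0.5575261  0.00912828 0.074     ]
```

```bash
python3 -m crank '[{"dx":0.001,"dy":-0.001,"dz":-0.005,"twist":0,"grip":-1},{"dx":0.001,"dy":-0.001,"dz":-0.01,"twist":0,"grip":-1},{"dx":0.001,"dy":-0.001,"dz":-0.015,"twist":0,"grip":-1},{"dx":0.001,"dy":-0.001,"dz":-0.017,"twist":0,"grip":-1},{"dx":0.001,"dy":-0.001,"dz":-0.018,"twist":0,"grip":-1}]' 45
python3 -m crank '[{"dx":0,"dy":0,"dz":-0.001,"twist":0,"grip":-1},{"dx":0,"dy":0,"dz":-0.002,"twist":0,"grip":-1},{"dx":0,"dy":0,"dz":-0.003,"twist":0,"grip":-1},{"dx":0,"dy":0,"dz":-0.003,"twist":0,"grip":-1},{"dx":0,"dy":0,"dz":-0.003,"twist":0,"grip":-1}]' 45
```

```text
t: 10.18
eef_pos: [0.5559, 0.0101, 0.1287]
ee_rot: [3.141, 0.001, 0.206]
force: [-1.1, 0.4, -3.7]
width: 0.0237
gripper_force: 44.9
t: 10.6
eef_pos: [0.5565, 0.0104, 0.1266]
ee_rot: [-3.141, -0.001, 0.206]
force: [0.0, 1.5, -3.2]
width: 0.024
gripper_force: 44.9
```

```bash
python3 -m crank '[{"dx":0,"dy":0,"dz":-0.001,"twist":0,"grip":-1},{"dx":0,"dy":0,"dz":-0.002,"twist":0,"grip":-1},{"dx":0,"dy":0,"dz":-0.0025,"twist":0,"grip":-1},{"dx":0,"dy":0,"dz":-0.0025,"twist":0,"grip":-1},{"dx":0,"dy":0,"dz":-0.0025,"twist":0,"grip":-1}]' 45

```

```text
t: 11.02
eef_pos: [0.5565, 0.0104, 0.1241]
ee_rot: [-3.141, -0.0, 0.206]
force: [0.0, 3.3, -3.7]
width: 0.024
gripper_force: 44.9
```

```bash
python3 -m crank '[{"dx":0,"dy":0.0007,"dz":-0.001,"twist":0,"grip":-1},{"dx":0,"dy":0.0007,"dz":-0.002,"twist":0,"grip":-1},{"dx":0,"dy":0.0007,"dz":-0.003,"twist":0,"grip":-1},{"dx":0,"dy":0.0007,"dz":-0.003,"twist":0,"grip":-1},{"dx":0,"dy":0.0007,"dz":-0.003,"twist":0,"grip":-1}]' 45

```

```text
t: 11.43
eef_pos: [0.5562, 0.0107, 0.1209]
ee_rot: [3.141, 0.001, 0.206]
force: [0.0, 0.5, -4.1]
width: 0.0234
gripper_force: 44.9
```

```bash
python3 -m crank '[{"dx":0,"dy":0,"dz":-0.001,"twist":0,"grip":-1},{"dx":0,"dy":0,"dz":-0.003,"twist":0,"grip":-1},{"dx":0,"dy":0,"dz":-0.005,"twist":0,"grip":-1},{"dx":0,"dy":0,"dz":-0.006,"twist":0,"grip":-1},{"dx":0,"dy":0,"dz":-0.006,"twist":0,"grip":-1}]' 45

```

```text
t: 11.85
eef_pos: [0.5562, 0.0108, 0.1147]
ee_rot: [3.142, 0.001, 0.206]
force: [-0.4, -1.1, -3.0]
width: 0.0239
gripper_force: 44.9
```

```bash
python3 -m crank '[{"dx":0,"dy":0,"dz":-0.001,"twist":0,"grip":-1},{"dx":0,"dy":0,"dz":-0.002,"twist":0,"grip":-1},{"dx":0,"dy":0,"dz":-0.003,"twist":0,"grip":-1},{"dx":0,"dy":0,"dz":-0.004,"twist":0,"grip":-1},{"dx":0,"dy":0,"dz":-0.004,"twist":0,"grip":-1}]' 45
python3 -m crank '[{"dx":0,"dy":0,"dz":0,"twist":0,"grip":-0.3},{"dx":0,"dy":0,"dz":0,"twist":0,"grip":-0.2},{"dx":0,"dy":0,"dz":0,"twist":0,"grip":-0.1},{"dx":0,"dy":0,"dz":0,"twist":0,"grip":-0.1},{"dx":0,"dy":0,"dz":0,"twist":0,"grip":-0.1}]' 45

```

```text
t: 12.27
eef_pos: [0.5562, 0.0108, 0.1108]
ee_rot: [-3.142, 0.0, 0.206]
force: [-0.2, -0.9, -4.0]
width: 0.024
gripper_force: 44.9
t: 12.68
eef_pos: [0.5566, 0.0109, 0.1114]
ee_rot: [3.142, -0.001, 0.206]
force: [0.1, -0.1, 0.7]
width: 0.0388
gripper_force: 0.0
```

Released on the shaft. Next I'll go up and over the handle, and check the seating on the way.

```bash
python3 -m crank '[{"dx":0,"dy":0,"dz":0.012,"twist":0,"grip":0},{"dx":0,"dy":0,"dz":0.025,"twist":0,"grip":0},{"dx":0,"dy":0,"dz":0.045,"twist":0,"grip":0},{"dx":0.01,"dy":0.002,"dz":0.06,"twist":0,"grip":0},{"dx":0.035,"dy":0.007,"dz":0.06,"twist":0,"grip":0}]' 20
python3 -m crank '[{"dx":0.02,"dy":0.004,"dz":0,"twist":0,"grip":0},{"dx":0.024,"dy":0.0045,"dz":0,"twist":0,"grip":0},{"dx":0.024,"dy":0.0045,"dz":0,"twist":0,"grip":0},{"dx":0.024,"dy":0.0045,"dz":0,"twist":0,"grip":0},{"dx":0.024,"dy":0.0045,"dz":0,"twist":0,"grip":0}]' 20
python3 -c "
from h import *
s=arm.get_state();print(s['eef_pos'],s['ee_rot'],s['force'])
mosaic('pics/m5.png',[('scene',325,208)],w=66,h=60,s=10)"
```

```text
t: 13.1
eef_pos: [0.5918, 0.0178, 0.1755]
ee_rot: [-3.141, -0.005, 0.206]
force: [0.1, 0.4, 0.6]
width: 0.0438
gripper_force: 0.0
t: 13.52
eef_pos: [0.6145, 0.0221, 0.1708]
ee_rot: [-3.142, 0.001, 0.206]
force: [-0.1, -0.1, 0.4]
width: 0.0438
gripper_force: 0.0
[0.61446248 0.02212397 0.17082355] [-3.14152420e+00  8.53040205e-04  2.05757977e-01] [-0.09347559 -0.14297183  0.43767626]
```

View pics/m5.png

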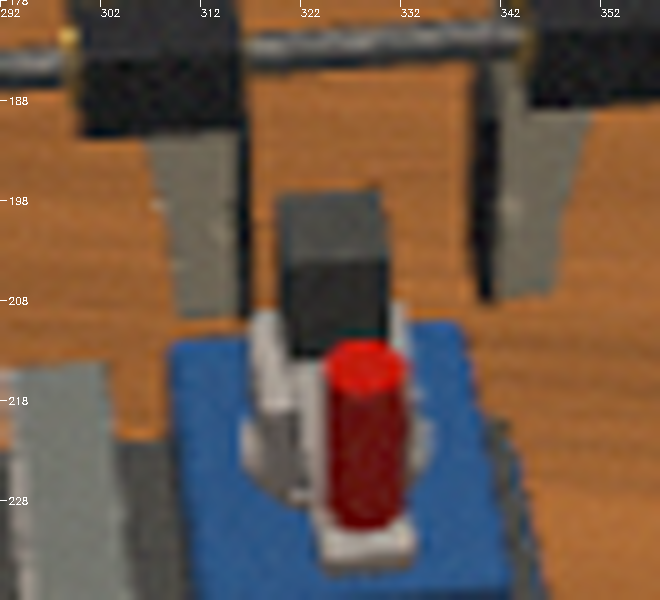

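The crank looks fully seated: hub on the flange, boss top at about (324.8,199.8) and handle top at (328.1,214.3).

```bash
python3 -c "
from h import *
b=at('scene',324.75,199.75,.136);h=at('scene',328.05,214.25,.148);print(b,h,np.degrees(np.arctan2(h[1]-b[1],h[0]-b[0])),np.hypot(*(h-b)[:2]))"
python3 -m crank '[{"dx":0.001,"dy":0,"dz":-0.012,"twist":0,"grip":0},{"dx":0.001,"dy":0,"dz":-0.025,"twist":0,"grip":0},{"dx":0.001,"dy":0,"dz":-0.04,"twist":0,"grip":0},{"dx":0.001,"dy":0,"dz":-0.053,"twist":0,"grip":0},{"dx":0.001,"dy":0,"dz":-0.057,"twist":0,"grip":0}]' 20
python3 -m crank '[{"dx":0,"dy":0,"dz":0,"twist":0,"grip":-0.4},{"dx":0,"dy":0,"dz":0,"twist":0,"grip":-1},{"dx":0,"dy":0,"dz":0,"twist":0,"grip":-1},{"dx":0,"dy":0,"dz":0,"twist":0,"grip":-1},{"dx":0,"dy":0,"dz":0,"twist":0,"grip":-1}]' 20
python3 -m crank '[{"dx":0,"dy":0,"dz":0,"twist":0,"grip":-1},{"dx":0,"dy":0,"dz":0,"twist":0,"grip":-1},{"dx":0,"dy":0,"dz":0,"twist":0,"grip":-1},{"dx":0,"dy":0,"dz":0,"twist":0,"grip":-1},{"dx":0,"dy":0,"dz":0,"twist":0,"grip":-1}]' 20
```

```text
[0.55639552 0.00800368 0.136     ] [0.61590653 0.02070513 0.148     ] 12.047887582613683 0.06085134955172036
t: 13.98
eef_pos: [0.6145, 0.022, 0.1115]
ee_rot: [-3.141, 0.003, 0.205]
force: [-1.3, -0.5, -0.4]
width: 0.0438
gripper_force: 0.0
t: 14.4
eef_pos: [0.6168, 0.0225, 0.1149]
ee_rot: [-3.141, -0.001, 0.206]
force: [-0.2, 0.1, 1.0]
width: 0.0175
gripper_force: 20.0
t: 14.82
eef_pos: [0.617, 0.0225, 0.1146]
ee_rot: [3.141, -0.001, 0.206]
force: [0.8, 1.0, 4.2]
width: 0.018
gripper_force: 20.0
```

```bash
cat > tab.py <<'E'
import numpy as np,sys
a0=float(sys.argv[1]);st=float(sys.argv[2]);n=int(sys.argv[3])
o=lambda a:60*np.array([np.cos(np.radians(a)),np.sin(np.radians(a))])
for c in range(n):
    s=a0-c*5*st;print(f"{s:.1f}:",*[np.round(o(s-st*k)-o(s),1).tolist() for k in range(1,6)])
E
python3 tab.py 12 14.4 5
```

```text
12.0: [1.3, -15.0] [-1.2, -29.8] [-7.4, -43.6] [-16.7, -55.3] [-28.7, -64.4]
-60.0: [-13.9, -5.8] [-28.7, -8.0] [-43.7, -6.5] [-57.8, -1.2] [-70.1, 7.4]
-132.0: [-9.8, 11.4] [-16.5, 24.9] [-19.6, 39.6] [-19.0, 54.6] [-14.7, 69.0]
-204.0: [7.8, 12.9] [18.5, 23.4] [31.6, 30.9] [46.0, 35.0] [61.1, 35.3]
-276.0: [14.6, -3.4] [28.0, -10.4] [39.1, -20.5] [47.5, -33.0] [52.4, -47.2]
```

```bash
python3 -m crank '[{"dx":0.0013,"dy":-0.015,"dz":0,"twist":0,"grip":-1},{"dx":-0.0012,"dy":-0.0298,"dz":0,"twist":0,"grip":-1},{"dx":-0.0074,"dy":-0.0436,"dz":0,"twist":0,"grip":-1},{"dx":-0.0167,"dy":-0.0553,"dz":0,"twist":0,"grip":-1},{"dx":-0.0287,"dy":-0.0644,"dz":0,"twist":0,"grip":-1}]' 20
```

```text
t: 15.23
eef_pos: [0.5867, -0.0424, 0.1138]
ee_rot: [-3.14, 0.0, 0.204]
force: [-3.5, 13.7, 4.4]
width: 0.0178
gripper_force: 20.1
```

```bash
python3 -m crank '[{"dx":-0.0142,"dy":-0.0043,"dz":0,"twist":0,"grip":-1},{"dx":-0.0290,"dy":-0.0063,"dz":0,"twist":0,"grip":-1},{"dx":-0.044,"dy":-0.0048,"dz":0,"twist":0,"grip":-1},{"dx":-0.058,"dy":0.0005,"dz":0,"twist":0,"grip":-1},{"dx":-0.0703,"dy":0.0091,"dz":0,"twist":0,"grip":-1}]' 20
```

```text
t: 15.65
eef_pos: [0.518, -0.0334, 0.1145]
ee_rot: [-3.141, -0.004, 0.205]
force: [8.4, 4.6, -3.1]
width: 0.0173
gripper_force: 20.0
```

```bash
python3 -m crank '[{"dx":-0.0088,"dy":0.0119,"dz":0,"twist":0,"grip":-1},{"dx":-0.0155,"dy":0.0254,"dz":0,"twist":0,"grip":-1},{"dx":-0.0186,"dy":0.04,"dz":0,"twist":0,"grip":-1},{"dx":-0.018,"dy":0.055,"dz":0,"twist":0,"grip":-1},{"dx":-0.0137,"dy":0.0694,"dz":0,"twist":0,"grip":-1}]' 20
```

```text
t: 16.07
eef_pos: [0.5023, 0.0353, 0.1143]
ee_rot: [3.14, 0.001, 0.205]
force: [0.4, -4.5, 4.0]
width: 0.0175
gripper_force: 20.0
```

```bash
python3 -m crank '[{"dx":0.0078,"dy":0.0129,"dz":0,"twist":0,"grip":-1},{"dx":0.0185,"dy":0.0234,"dz":0,"twist":0,"grip":-1},{"dx":0.0316,"dy":0.0309,"dz":0,"twist":0,"grip":-1},{"dx":0.046,"dy":0.035,"dz":0,"twist":0,"grip":-1},{"dx":0.0611,"dy":0.0353,"dz":0,"twist":0,"grip":-1}]' 20
```

```text
t: 16.48
eef_pos: [0.5649, 0.0723, 0.1144]
ee_rot: [-3.141, 0.001, 0.207]
force: [-3.7, -0.6, 6.4]
width: 0.0174
gripper_force: 20.0
```

```bash
python3 -m crank '[{"dx":0.0146,"dy":-0.0034,"dz":0,"twist":0,"grip":-1},{"dx":0.028,"dy":-0.0104,"dz":0,"twist":0,"grip":-1},{"dx":0.0391,"dy":-0.0205,"dz":0,"twist":0,"grip":-1},{"dx":0.0475,"dy":-0.033,"dz":0,"twist":0,"grip":-1},{"dx":0.0524,"dy":-0.0472,"dz":0,"twist":0,"grip":-1}]' 20
```

```text
t: 16.9
eef_pos: [0.618, 0.0242, 0.1141]
ee_rot: [-3.141, 0.0, 0.206]
force: [-2.5, 2.7, 6.5]
width: 0.0179
gripper_force: 20.0
```

```bash
python3 -m crank '[{"dx":0.0013,"dy":-0.015,"dz":0.0005,"twist":0,"grip":-1},{"dx":-0.0012,"dy":-0.0298,"dz":0.0005,"twist":0,"grip":-1},{"dx":-0.0074,"dy":-0.0436,"dz":0.0005,"twist":0,"grip":-1},{"dx":-0.0167,"dy":-0.0553,"dz":0.0005,"twist":0,"grip":-1},{"dx":-0.0287,"dy":-0.0644,"dz":0.0005,"twist":0,"grip":-1}]' 20
python3 -m crank '[{"dx":-0.0139,"dy":-0.0058,"dz":0,"twist":0,"grip":-1},{"dx":-0.0287,"dy":-0.008,"dz":0,"twist":0,"grip":-1},{"dx":-0.0437,"dy":-0.0065,"dz":0,"twist":0,"grip":-1},{"dx":-0.0578,"dy":-0.0012,"dz":0,"twist":0,"grip":-1},{"dx":-0.0701,"dy":0.0074,"dz":0,"twist":0,"grip":-1}]' 20
python3 -c "
from h import *
mosaic('pics/m6.png',[('top',340,255)],w=100,h=80,s=7)"
```

```text
t: 17.32
eef_pos: [0.5884, -0.0406, 0.1144]
ee_rot: [-3.141, -0.001, 0.205]
force: [-0.0, 8.6, 1.7]
width: 0.0174
gripper_force: 20.0
t: 17.73
eef_pos: [0.5182, -0.0332, 0.1147]
ee_rot: [3.141, -0.002, 0.205]
force: [6.3, 2.9, -2.7]
width: 0.0175
gripper_force: 20.0
```

View pics/m6.png

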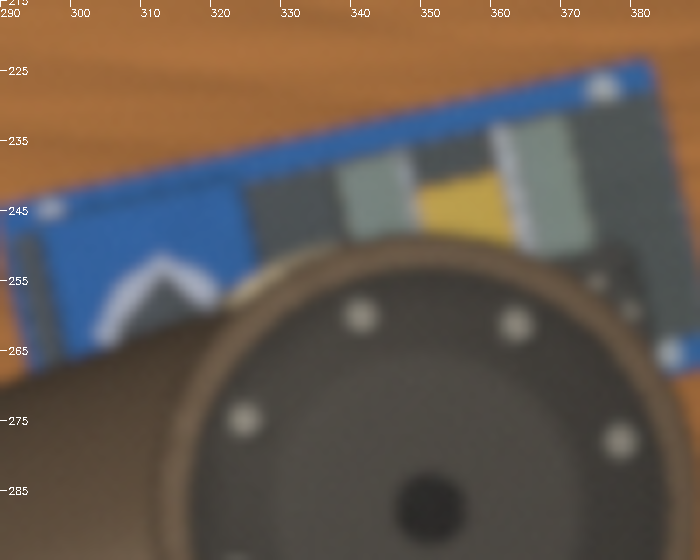

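The top view shows the moving jaw's face at u≈348, right against the brass (349 to 363), and the rear jaw just beyond it. First touch is near, so I'll wind slowly from here and read the force while holding still.

```bash
cat > f.py <<'E'
from h import *
s=arm.get_state();C=np.array([.5590,.0117]);d=s['eef_pos'][:2]-C;a=np.arctan2(d[1],d[0]);F=s['force'][:2]
print('ang',np.degrees(a).round(1),'r',np.hypot(*d).round(4),'push-back tang',(-(F@[np.sin(a),-np.cos(a)])).round(2),'inward',(-(F@d)/np.hypot(*d)).round(2),'M',s['moment'].round(2))
E
python3 -m crank '[{"dx":0,"dy":0,"dz":0,"twist":0,"grip":-1},{"dx":0,"dy":0,"dz":0,"twist":0,"grip":-1},{"dx":0,"dy":0,"dz":0,"twist":0,"grip":-1},{"dx":0,"dy":0,"dz":0,"twist":0,"grip":-1},{"dx":0,"dy":0,"dz":0,"twist":0,"grip":-1}]' 20; python3 f.py
python3 tab.py -132 6 2; python3 tab.py -132 9.6 8
```

```text
t: 18.2
eef_pos: [0.5181, -0.033, 0.1145]
ee_rot: [3.141, 0.001, 0.205]
force: [-1.2, 0.5, 4.8]
width: 0.0174
gripper_force: 20.0
ang -132.5 r 0.0605 push-back tang -1.2 inward -0.43 M [0.28 0.42 0.01]
-132.0: [-4.4, 4.4] [-8.4, 9.3] [-11.8, 14.6] [-14.7, 20.2] [-16.9, 26.0]
-162.0: [-1.6, 6.1] [-2.6, 12.3] [-2.9, 18.5] [-2.6, 24.8] [-1.6, 31.0]
-132.0: [-6.9, 7.3] [-12.4, 15.7] [-16.5, 24.9] [-19.0, 34.6] [-19.9, 44.6]
-180.0: [0.8, 10.0] [3.3, 19.7] [7.4, 28.9] [13.0, 37.3] [19.9, 44.6]
-228.0: [8.0, 6.1] [16.9, 10.7] [26.4, 13.8] [36.4, 15.3] [46.4, 15.1]
-276.0: [9.9, -1.9] [19.3, -5.4] [28.0, -10.4] [35.7, -16.8] [42.3, -24.4]
-324.0: [5.2, -8.6] [8.9, -17.9] [11.0, -27.7] [11.4, -37.8] [10.1, -47.7]
-372.0: [-2.9, -9.6] [-7.4, -18.6] [-13.3, -26.7] [-20.4, -33.8] [-28.7, -39.5]
-420.0: [-9.1, -4.3] [-18.8, -7.0] [-28.7, -8.0] [-38.8, -7.4] [-48.5, -5.1]
-468.0: [-9.3, 3.9] [-17.7, 9.3] [-25.2, 16.0] [-31.4, 23.9] [-36.3, 32.7]
```

```bash
python3 -m crank '[{"dx":-0.0044,"dy":0.0044,"dz":0,"twist":0,"grip":-1},{"dx":-0.0084,"dy":0.0093,"dz":0,"twist":0,"grip":-1},{"dx":-0.0118,"dy":0.0146,"dz":0,"twist":0,"grip":-1},{"dx":-0.0147,"dy":0.0202,"dz":0,"twist":0,"grip":-1},{"dx":-0.0169,"dy":0.026,"dz":0,"twist":0,"grip":-1}]' 20; python3 f.py
python3 -m crank '[{"dx":-0.0016,"dy":0.0061,"dz":0,"twist":0,"grip":-1},{"dx":-0.0026,"dy":0.0123,"dz":0,"twist":0,"grip":-1},{"dx":-0.0029,"dy":0.0185,"dz":0,"twist":0,"grip":-1},{"dx":-0.0026,"dy":0.0248,"dz":0,"twist":0,"grip":-1},{"dx":-0.0016,"dy":0.031,"dz":0,"twist":0,"grip":-1}]' 20;python3 f.py
python3 -m crank '[{"dx":0,"dy":0,"dz":0,"twist":0,"grip":-1},{"dx":0,"dy":0,"dz":0,"twist":0,"grip":-1},{"dx":0,"dy":0,"dz":0,"twist":0,"grip":-1},{"dx":0,"dy":0,"dz":0,"twist":0,"grip":-1},{"dx":0,"dy":0,"dz":0,"twist":0,"grip":-1}]' 20; python3 f.py
python3 tab.py -192 6 12
```

```text
t: 18.62
eef_pos: [0.5009, -0.0062, 0.1145]
ee_rot: [3.141, 0.001, 0.206]
force: [0.9, -3.1, 4.6]
width: 0.0173
gripper_force: 20.0
ang -162.9 r 0.0608 push-back tang 3.22 inward -0.0 M [-1.25 -0.3  -0.01]
t: 19.03
eef_pos: [0.4995, 0.0252, 0.1145]
ee_rot: [3.142, 0.001, 0.206]
force: [-1.0, -2.7, 4.7]
width: 0.0177
gripper_force: 20.0
ang 167.2 r 0.0611 push-back tang 2.9 inward -0.38 M [-1.34  0.14 -0.02]
t: 19.45
eef_pos: [0.4997, 0.0256, 0.1145]
ee_rot: [-3.141, 0.0, 0.206]
force: [-3.5, 1.0, 7.1]
width: 0.0177
gripper_force: 20.0
ang 166.8 r 0.0609 push-back tang -0.17 inward -3.67 M [0.24 0.96 0.  ]
-192.0: [1.6, 6.1] [3.9, 11.9] [6.7, 17.5] [10.1, 22.8] [14.1, 27.7]
-222.0: [4.4, 4.4] [9.3, 8.4] [14.6, 11.8] [20.2, 14.7] [26.0, 16.9]
-252.0: [6.1, 1.6] [12.3, 2.6] [18.5, 2.9] [24.8, 2.6] [31.0, 1.6]
-282.0: [6.1, -1.6] [11.9, -3.9] [17.5, -6.7] [22.8, -10.1] [27.7, -14.1]
-312.0: [4.4, -4.4] [8.4, -9.3] [11.8, -14.6] [14.7, -20.2] [16.9, -26.0]
-342.0: [1.6, -6.1] [2.6, -12.3] [2.9, -18.5] [2.6, -24.8] [1.6, -31.0]
-372.0: [-1.6, -6.1] [-3.9, -11.9] [-6.7, -17.5] [-10.1, -22.8] [-14.1, -27.7]
-402.0: [-4.4, -4.4] [-9.3, -8.4] [-14.6, -11.8] [-20.2, -14.7] [-26.0, -16.9]
-432.0: [-6.1, -1.6] [-12.3, -2.6] [-18.5, -2.9] [-24.8, -2.6] [-31.0, -1.6]
-462.0: [-6.1, 1.6] [-11.9, 3.9] [-17.5, 6.7] [-22.8, 10.1] [-27.7, 14.1]
-492.0: [-4.4, 4.4] [-8.4, 9.3] [-11.8, 14.6] [-14.7, 20.2] [-16.9, 26.0]
-522.0: [-1.6, 6.1] [-2.6, 12.3] [-2.9, 18.5] [-2.6, 24.8] [-1.6, 31.0]
```

```bash
python3 -m crank '[{"dx":0.0014,"dy":0.0061,"dz":0,"twist":0,"grip":-1},{"dx":0.0036,"dy":0.0119,"dz":0,"twist":0,"grip":-1},{"dx":0.0064,"dy":0.0175,"dz":0,"twist":0,"grip":-1},{"dx":0.0097,"dy":0.0228,"dz":0,"twist":0,"grip":-1},{"dx":0.0137,"dy":0.0277,"dz":0,"twist":0,"grip":-1}]' 20; python3 f.py
python3 -m crank '[{"dx":0.0044,"dy":0.0044,"dz":0,"twist":0,"grip":-1},{"dx":0.0093,"dy":0.0084,"dz":0,"twist":0,"grip":-1},{"dx":0.0146,"dy":0.0118,"dz":0,"twist":0,"grip":-1},{"dx":0.0202,"dy":0.0147,"dz":0,"twist":0,"grip":-1},{"dx":0.026,"dy":0.0169,"dz":0,"twist":0,"grip":-1}]' 20;python3 f.py
python3 -m crank '[{"dx":0,"dy":0,"dz":0,"twist":0,"grip":-1},{"dx":0,"dy":0,"dz":0,"twist":0,"grip":-1},{"dx":0,"dy":0,"dz":0,"twist":0,"grip":-1},{"dx":0,"dy":0,"dz":0,"twist":0,"grip":-1},{"dx":0,"dy":0,"dz":0,"twist":0,"grip":-1}]' 20; python3 f.py
```

```text
t: 19.87
eef_pos: [0.5138, 0.0529, 0.1145]
ee_rot: [3.141, 0.0, 0.206]
force: [-1.5, -3.8, 4.6]
width: 0.0174
gripper_force: 20.0
ang 137.7 r 0.0612 push-back tang 3.82 inward 1.46 M [-1.7   0.04 -0.02]
t: 20.28
eef_pos: [0.5396, 0.0696, 0.1144]
ee_rot: [-3.141, 0.001, 0.206]
force: [-3.5, -3.0, 5.8]
width: 0.0175
gripper_force: 20.0
ang 108.5 r 0.061 push-back tang 4.25 inward 1.77 M [-1.17  1.02  0.01]
t: 20.7
eef_pos: [0.54, 0.0696, 0.1146]
ee_rot: [-3.141, -0.001, 0.206]
force: [-0.2, -0.9, 3.4]
width: 0.0172
gripper_force: 20.0
ang 108.1 r 0.0609 push-back tang 0.46 inward 0.8 M [-0.41 -0.32 -0.06]
```

```bash
python3 -m crank '[{"dx":0.0061,"dy":0.0016,"dz":0,"twist":0,"grip":-1},{"dx":0.0123,"dy":0.0026,"dz":0,"twist":0,"grip":-1},{"dx":0.0185,"dy":0.0029,"dz":0,"twist":0,"grip":-1},{"dx":0.0248,"dy":0.0026,"dz":0,"twist":0,"grip":-1},{"dx":0.031,"dy":0.0016,"dz":0,"twist":0,"grip":-1}]' 20; python3 f.py
python3 -m crank '[{"dx":0,"dy":0,"dz":0,"twist":0,"grip":-1},{"dx":0,"dy":0,"dz":0,"twist":0,"grip":-1},{"dx":0,"dy":0,"dz":0,"twist":0,"grip":-1},{"dx":0,"dy":0,"dz":0,"twist":0,"grip":-1},{"dx":0,"dy":0,"dz":0,"twist":0,"grip":-1}]' 20; python3 f.py
python3 -m crank '[{"dx":0.0061,"dy":-0.0016,"dz":0,"twist":0,"grip":-1},{"dx":0.0119,"dy":-0.0039,"dz":0,"twist":0,"grip":-1},{"dx":0.0175,"dy":-0.0067,"dz":0,"twist":0,"grip":-1},{"dx":0.0228,"dy":-0.0101,"dz":0,"twist":0,"grip":-1},{"dx":0.0277,"dy":-0.0141,"dz":0,"twist":0,"grip":-1}]' 20;python3 f.py
python3 -m crank '[{"dx":0,"dy":0,"dz":0,"twist":0,"grip":-1},{"dx":0,"dy":0,"dz":0,"twist":0,"grip":-1},{"dx":0,"dy":0,"dz":0,"twist":0,"grip":-1},{"dx":0,"dy":0,"dz":0,"twist":0,"grip":-1},{"dx":0,"dy":0,"dz":0,"twist":0,"grip":-1}]' 20; python3 f.py
```

```text
t: 21.12
eef_pos: [0.5702, 0.0713, 0.1145]
ee_rot: [-3.141, 0.001, 0.206]
force: [-4.9, 2.0, 6.5]
width: 0.0176
gripper_force: 20.0
ang 79.4 r 0.0607 push-back tang 5.13 inward -1.03 M [0.46 1.6  0.04]
t: 21.53
eef_pos: [0.5707, 0.0711, 0.1146]
ee_rot: [-3.141, -0.0, 0.206]
force: [-0.8, 0.7, 5.0]
width: 0.0178
gripper_force: 20.0
ang 78.8 r 0.0606 push-back tang 0.88 inward -0.54 M [0.26 0.33 0.01]
t: 21.95
eef_pos: [0.5983, 0.0574, 0.1145]
ee_rot: [-3.14, 0.0, 0.206]
force: [-4.1, 3.8, 5.2]
width: 0.0179
gripper_force: 20.0
ang 49.3 r 0.0603 push-back tang 5.57 inward -0.25 M [ 1.56  1.28 -0.01]
t: 22.37
eef_pos: [0.5985, 0.057, 0.1146]
ee_rot: [-3.141, -0.001, 0.206]
force: [-0.4, 3.0, 4.0]
width: 0.0174
gripper_force: 20.0
ang 48.9 r 0.0601 push-back tang 2.28 inward -2.04 M [ 0.85  0.1  -0.05]
```

The moving load has climbed steadily, 2.9 → 3.8 → 4.3 → 5.1 → 5.6 N. Held still, the push-back is now 2.3 N, which puts the grip near 60 N. Stopping here: open and withdraw straight up.

```bash
python3 -m crank '[{"dx":0,"dy":0,"dz":0,"twist":0,"grip":-0.3},{"dx":0,"dy":0,"dz":0,"twist":0,"grip":-0.2},{"dx":0,"dy":0,"dz":0,"twist":0,"grip":-0.2},{"dx":0,"dy":0,"dz":0,"twist":0,"grip":-0.2},{"dx":0,"dy":0,"dz":0,"twist":0,"grip":-0.2}]' 20
python3 -m crank '[{"dx":0,"dy":0,"dz":0.01,"twist":0,"grip":-0.2},{"dx":0,"dy":0,"dz":0.025,"twist":0,"grip":-0.2},{"dx":0,"dy":0,"dz":0.05,"twist":0,"grip":-0.2},{"dx":0,"dy":0,"dz":0.08,"twist":0,"grip":-0.2},{"dx":0,"dy":0,"dz":0.11,"twist":0,"grip":-0.2}]' 20
python3 -m crank '[{"dx":-0.03,"dy":0.025,"dz":0,"twist":0,"grip":-0.2},{"dx":-0.06,"dy":0.05,"dz":0,"twist":0,"grip":-0.2},{"dx":-0.085,"dy":0.08,"dz":0,"twist":0,"grip":-0.2},{"dx":-0.105,"dy":0.11,"dz":0,"twist":0,"grip":-0.2},{"dx":-0.12,"dy":0.14,"dz":0,"twist":0,"grip":-0.2}]' 20
python3 -c "
from h import *
mosaic('pics/m7.png',[('top',335,255),('scene',320,222)],w=80,h=100,s=5)"
```

```text
t: 22.78
eef_pos: [0.598, 0.0564, 0.1142]
ee_rot: [3.141, 0.001, 0.206]
force: [-0.3, -0.7, 0.5]
width: 0.0347
gripper_force: 0.0
t: 23.2
eef_pos: [0.5979, 0.0564, 0.2262]
ee_rot: [3.141, 0.001, 0.206]
force: [0.5, 0.3, 0.1]
width: 0.0349
gripper_force: 0.0
t: 23.62
eef_pos: [0.4766, 0.1973, 0.2259]
ee_rot: [-3.141, -0.001, 0.206]
force: [-0.2, 0.8, -0.4]
width: 0.0353
gripper_force: 0.0
```

View pics/m7.png

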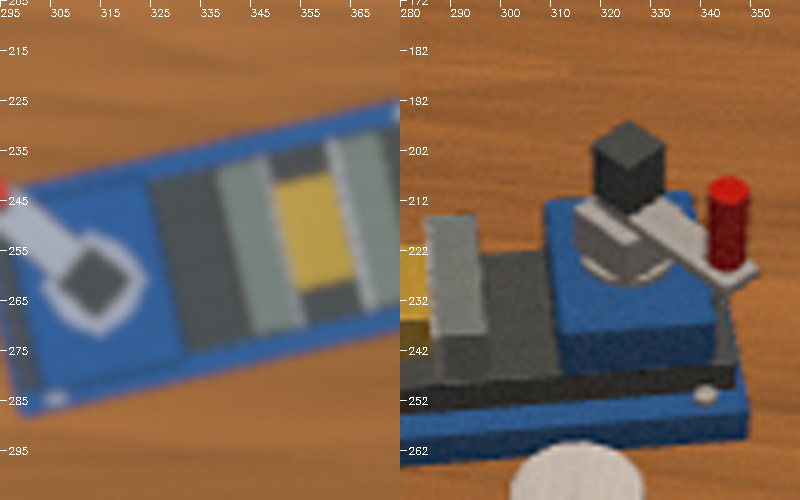

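The crank is seated and upright on the shaft (scene, about (325,222)). The brass, u 349 to 363 in the top view, is clamped between both jaws, and the gripper is clear.

```bash
python3 -c "
from station import arm
print(arm.job_done())"
```

```text
the job is handed in; nothing more can be done
None
```

The job is handed in: the crank is fully home on the shaft and wound about 1.9 turns clockwise. It was clearly stiff when I stopped, with the grip at an estimated 60 N from the handle force. The brass looks clamped between both jaws in the last picture, and the gripper has let go and withdrawn. No verdict was returned.

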